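Set the turned pieces back beside their templates

TASK

The three turned pieces have been put on one another's boards: swap them round so that each stands upright in the middle of the round cork spot on the board whose flat template shows its own outline. Park one piece, upright and let go, on the bare board to make room on the way. Knock none of them over, and leave the wax tin, the brush and the gouge where they are.

Things in the scene. Friction and masses are not known exactly. Their poses are not given: they have to be found in the camera images.
- column: Loose turned waisted column of pale wood, 105 mm tall, 0.11 kg: foot 56 mm across (lowest 12 mm), waist narrowing to 32 mm at 45 mm up, flaring to a straight round cap 50 mm across from 80 mm to the flat top. Origin: centre of the underside; z up along its axis. At the start it stands upright on a board that is not its own.
- box: Loose turned round box of pale wood with its lid fixed on, one solid piece, 74 mm tall, 0.13 kg: body 58 mm across up to 44 mm, a darker groove, lid 58 mm across to 53 mm, on it a small knob 20 mm across. Origin: centre of the underside; z up along its axis. At the start it stands upright on a board that is not its own.
- doll: Loose turned doll blank of pale wood, 105 mm tall, 0.11 kg: straight round body 46 mm across from the foot to 60 mm up, shoulders, narrow neck, ball head 38 mm across centred 86 mm up. Origin: centre of the underside; z up along its axis. At the start it stands upright on a board that is not its own.
- column_board: Place of the column. Fixed plywood board, 12 mm thick, 106 mm wide (y), x from -50 to +170 mm. Origin: on its underside, below the middle of the round cork spot (76 mm across, flush with the top at z = 12 mm). Beyond the spot (+x), foot towards the spot, lies a flat dark-wood template 4 mm thick, the side outline of the column, waisted in its middle, 105 mm long.
- box_board: Place of the box. Fixed plywood board, 12 mm thick, 106 mm wide (y), x from -50 to +170 mm. Origin: on its underside, below the middle of the round cork spot (76 mm across, flush with the top at z = 12 mm). Beyond the spot (+x), foot towards the spot, lies a flat dark-wood template 4 mm thick, the side outline of the box, broad with a small knob at the far end, 73 mm long.
- doll_board: Place of the doll. Fixed plywood board, 12 mm thick, 106 mm wide (y), x from -50 to +170 mm. Origin: on its underside, below the middle of the round cork spot (76 mm across, flush with the top at z = 12 mm). Beyond the spot (+x), foot towards the spot, lies a flat dark-wood template 4 mm thick, the side outline of the doll, a straight body with a round head, 105 mm long.
- bare_board: Fixed plain plywood board without spot or template, 120 x 120 mm, 12 mm thick, empty at the start. Origin: centre of its underside; top at z = 12 mm.
- wax_tin: Bystander: closed round tin standing upright, 70 mm across, 50 mm tall. Origin: centre of its underside.
- brush: Bystander: brush lying on the bench along its x axis, handle to -x. Origin: on its underside, near the middle.
- gouge: Bystander: turning gouge lying on the bench beyond the boards, 385 mm long, 32 mm high, dark wooden handle towards its -x, steel blade towards its +x. Origin: on its underside, where the handle meets the blade's ferrule.
Mind the look-alikes: they are no part of the job. What is shaped like the column_board but red is not meant. What is shaped like the box_board but blue is not meant.

How it is judged:
On the way:
1. one of the pieces stands upright and released on the bare board (((horizontal distance between column and bare_board below 0.065 m and z of column in the frame of bare_board between 0.008 and 0.017 m and angle between column's own z axis and vertical below 0.12 rad and linear speed of column below 0.02 m/s and angular speed of column below 0.3 rad/s and contact force between column and the fingers below 0.1 N) or (horizontal distance between box and bare_board below 0.065 m and z of box in the frame of bare_board between 0.008 and 0.017 m and angle between box's own z axis and vertical below 0.12 rad and linear speed of box below 0.02 m/s and angular speed of box below 0.3 rad/s and contact force between box and the fingers below 0.1 N) or (horizontal distance between doll and bare_board below 0.065 m and z of doll in the frame of bare_board between 0.008 and 0.017 m and angle between doll's own z axis and vertical below 0.12 rad and linear speed of doll below 0.02 m/s and angular speed of doll below 0.3 rad/s and contact force between doll and the fingers below 0.1 N))), for 0.2 s.
At the end, for the whole second after the job is handed in: The column, the box and the doll each stand upright (within 0.12 rad) on the top of their own board, axis within 15 mm of the middle of its cork spot, released and at rest (horizontal distance between column and column_board below 0.015 m and z of column in the frame of column_board between 0.008 and 0.017 m and angle between each of column, box, doll's own z axis and vertical below 0.12 rad and linear speed of each of column, box, doll below 0.02 m/s and angular speed of each of column, box, doll below 0.3 rad/s and contact force between each of column, box, doll and the fingers below 0.1 N and horizontal distance between box and box_board below 0.015 m and z of box in the frame of box_board between 0.008 and 0.017 m and horizontal distance between doll and doll_board below 0.015 m and z of doll in the frame of doll_board between 0.008 and 0.017 m); the robot touches nothing.
It fails at once if a piece is knocked over (leans more than 0.6 rad) (angle between any of column, box, doll's own z axis and vertical above 0.6 rad).
It fails at once if the wax tin, the brush or the gouge is moved by more than 20 mm (distance of any of wax_tin, brush, gouge from where it was at the start of the episode above 0.02 m).
It also fails if it takes over 122 s, if anything falls off the work surface, if the arm or the gripper's body presses on something with over 40 N, if the wrist force passes 120 N, or if a joint passes its speed limit or range.

ROBOT

A 7-joint arm with a two-finger parallel gripper is mounted at the origin on the work surface. World frame = base frame: x ahead of the robot, y to its left, z up, the work surface at z = 0. Lengths are in m, angles in rad, forces in N, time in s.
With the tool pointing down it reaches from about 0.425 to 0.875 m from the base axis. Payload 8.4 kg.
Tool frame: the origin (TCP) lies midway between the tips of the shut fingers; the grasp point (between the pads) lies 19 mm behind it; z points along the fingers, y is the direction in which the jaws open and shut (so a half turn about z gives the same grasp; the last joint's range is limited). The gripper opens to 87 mm and grips with 3 to 60 N. Pads are 19 mm wide; open, the fingers measure 117 mm over their backs; the gripper's body (75 mm by 190 mm) begins 51 mm behind the grasp point.
Start: joints at [1.028, 0.333, 0.04, 1.465, -0.013, 1.343, -0.059], TCP at [0.279, -0.587, 0.223] pointing down, gripper open.
Joint ranges: [-2.58, 2.58], [-0.38, 2.09], [-1.3, 1.39], [0.25, 2.4], [-1.5, 4.64], [0.08, 2.09], [-2.65, 2.65]. Speed limits (rad/s): [2.22, 2.22, 2.79, 2.79, 3.14, 3.14, 3.14].

INTERFACE

Orientations are given as a unit quaternion [x, y, z, w].
In Python, from bench import bot, optics, workorder gives the robot as it stands. The module is installed in compiled form; this text tells all that it offers.
- The arm moves only by the tool jog_arm, never from a script. Its arguments are lists of equal length, an entry for each row: "translation": the shift along the world's x, y, z scaled (see below), a list of three; "delta_rot": the turn, a rotation vector about the world's x, y, z scaled (see below), a list of three; "jaw": the gripper command: -1 is shut, 1 is fully open, values between are in proportion. A call has 1 to 5 rows; each row shifts and turns the commanded pose from where the row before left it; what a row does not reach is not made up. The controller multiplies each number of a shift by 0.05 m and each number of a turn by 45 degrees. A row lasts 1/8 s, in which the tool goes at most 62.5 mm and 10.7 degrees, less where a joint would pass 70% of its speed; a pose out of reach is approached as far as the arm can. A call with a number of a shift or a turn outside -1 to 1 is refused whole. A call with a gripper value outside its range is refused whole. The fingers move at their own pace and stop on an object; "squeeze" is the grip in N (left out, the last holds). Time passes only in rows, so rows that do not move let the fingers close. It gives the time, the measured TCP pose, the force and the opening at its end, in the units of the state.
- bot.sense(): the state, without advancing time (a new reading comes with each control period).
- optics.grab_frame(name): name is "side" or "top" or "wrist"; returns a dict with "color" (420x560x3 uint8, red, green, blue), "mtx" (3x3 intrinsics, pixels), "T" (4x4, takes a point from camera to world coordinates); the wrist camera has in their place "tool_from_camera" (4x4, takes a point from camera to tool coordinates, whose origin is the TCP and whose axes are the flange's). Camera axes: x right, y down, z forward; pixel columns grow to the right and rows downward; lengths in m; the calibration is good to about 2 mm. A picture is of the moment at which its call begins: read the wrist's pose just before it. There is no depth.
- workorder.sign_off(): hands the job in, once; it reports no verdict.
The state is a dict: "clock": time; "joint_positions": joint angles; "qvel": joint speeds; "effort": joint torques, N m; "eef_pos": TCP position; "tool_rot": TCP orientation; "contact_force": force on the tool from outside, world axes, zero at the start; "moment": the same for the moment, N m; "gripper_width": opening from 0.0 (shut) to 1.0 (fully open).
Only numpy, scipy, OpenCV 4.12 (cv2) and the standard library are available. Lean on these libraries where they do the work, as an engineer would, in place of code of your own. Each camera call takes 0.05 s, during which the arm holds its last target.

## Working session

There is one attempt and no reset: what is moved stays moved. The work goes in short steps, Python scripts to look and compute and a tool call to move; the robot and the scene stay as the last step left them, time stands still between calls to the robot, and variables do not carry over. Pictures are saved under pics/ and viewed, and the job is handed in when it is done.

Besides the shell and the picture viewer there is one more tool, called after "Call:" in YAML: its name, and indented under it one key for each argument. jog_arm: Moves the arm, as the interface text tells. Its arguments: {"type":"object","properties":{"translation":{"type":"array"},"delta_rot":{"type":"array"},"jaw":{"type":"array"},"squeeze":{"type":"number"}},"required":["translation","delta_rot","jaw"]}

```bash
mkdir -p pics; ls
python3 - <<'E'
from bench import bot, optics, workorder
import cv2
s=bot.sense()
for k in s: print(k,s[k])
for n in("side","top","wrist"):
    f=optics.grab_frame(n); cv2.imwrite(f"pics/{n}0.png",f["color"][:,:,::-1]); print(n,f["mtx"],f.get("T",f.get("tool_from_camera")))
E
```

```text
pics
clock 0.0
joint_positions [ 1.02778002  0.33392794  0.03991576  1.46628107 -0.0133911   1.34331113
 -0.05849955]
qvel [ 0.00076972  0.00131322  0.00047856  0.00168852  0.00012286 -0.00028664
 -0.00058746]
effort [-5.32430495e-04 -6.56366158e+01  1.33507926e+00 -4.03796124e+01
 -5.97143476e-02  4.51388571e-02  1.58450275e-04]
eef_pos [ 0.27884345 -0.5866208   0.22164407]
tool_rot [ 9.75484923e-01  2.20064707e-01 -2.48295697e-04 -7.92677716e-04]
contact_force [ 0.71564711 -0.29587854  0.31920373]
moment [-0.02344903 -0.01377515 -0.02785045]
gripper_width 0.99718234221244
side [[380.87895274   0.         283.73320764]
 [  0.         380.87895274 206.34418625]
 [  0.           0.           1.        ]] [[-9.80759533e-01 -1.01122044e-01  1.66988234e-01  3.05270964e-01]
 [-1.95219710e-01  5.07792848e-01 -8.39068346e-01  9.09244228e-01]
 [ 5.28750522e-05 -8.55523674e-01 -5.17763692e-01  6.25881913e-01]
 [ 0.00000000e+00  0.00000000e+00  0.00000000e+00  1.00000000e+00]]
top [[481.99212961   0.         286.46779976]
 [  0.         481.99212961 200.21714047]
 [  0.           0.           1.        ]] [[-0.02768875 -0.99365898  0.10897323  0.3639325 ]
 [-0.99933747  0.0300921   0.02047182 -0.01548709]
 [-0.02362125 -0.1083342  -0.99383386  1.49948477]
 [ 0.          0.          0.          1.        ]]
wrist [[316.78485833   0.         281.65012589]
 [  0.         316.78485833 204.75323469]
 [  0.           0.           1.        ]] [[ 4.03611707e-05 -9.65056476e-01 -2.62041974e-01  7.12569956e-02]
 [ 9.99999996e-01  6.12182517e-05 -7.14309214e-05 -1.09672004e-03]
 [ 8.49766249e-05 -2.62041970e-01  9.65056474e-01 -1.62538859e-01]
 [ 0.00000000e+00  0.00000000e+00  0.00000000e+00  1.00000000e+00]]
```

View pics/top0.png

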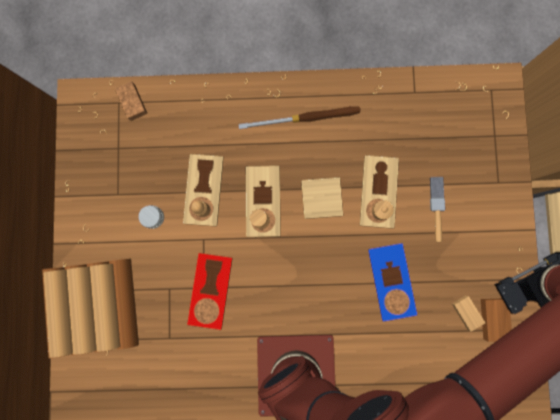

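View pics/side0.png

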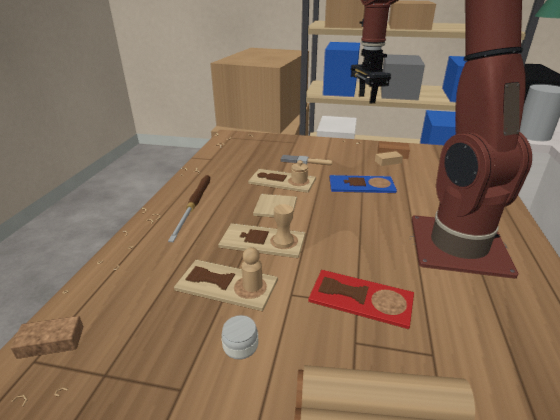

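The top view shows the doll on the column board (200,208), the column on the box board (262,218), and the box on the doll board (380,209). The bare board is at (322,198). The tin is at (150,217), the brush at (438,208) and the gouge at (300,118). Next I'll zoom in to measure.

Run:
```python
import cv2
a=cv2.imread("pics/top0.png"); c=a[140:250,170:410]; cv2.imwrite("pics/topz.png",cv2.resize(c,None,fx=3.3,fy=3.3,interpolation=cv2.INTER_CUBIC))
a=cv2.imread("pics/side0.png"); c=a[155:310,170:325]; cv2.imwrite("pics/sidez.png",cv2.resize(c,None,fx=3.8,fy=3.8,interpolation=cv2.INTER_CUBIC))
```

```text
(no output)
```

View pics/topz.png

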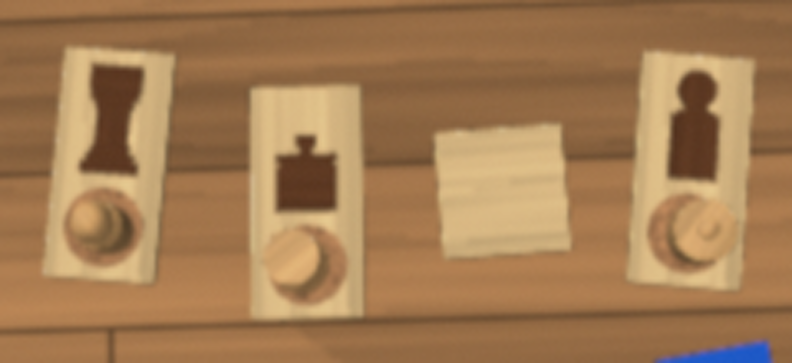

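View pics/sidez.png

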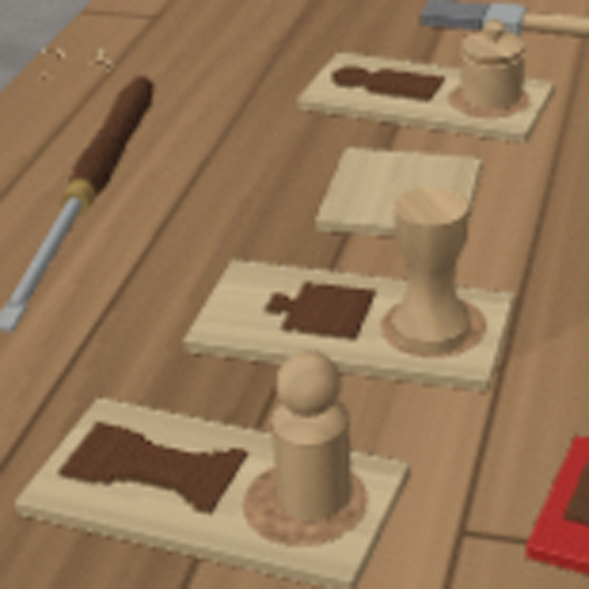

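```bash
cat > h.py <<'E'
import numpy as np, cv2
from bench import bot, optics, workorder
from scipy.optimize import least_squares
def cam(n):
    f=optics.grab_frame(n)
    if n=="wrist":
        from scipy.spatial.transform import Rotation as R
        T=np.eye(4)
    return f
def proj(P,K,T):
    P=np.atleast_2d(P); q=(P-T[:3,3])@T[:3,:3]; u=q@K.T; return u[:,:2]/u[:,2:]
def ray(uv,K,T,z):
    uv=np.atleast_2d(uv).astype(float); d=np.c_[uv,np.ones(len(uv))]@np.linalg.inv(K).T@T[:3,:3].T
    o=T[:3,3]; return o+d*((z-o[2])/d[:,2:])
def fitboard(uv,K,T,rect,z=0.012):
    W=ray(uv,K,T,z)[:,:2]
    R=np.array(rect)
    def r(p):
        c,s=np.cos(p[2]),np.sin(p[2]); return (R@np.array([[c,s],[-s,c]])+p[:2]-W).ravel()
    best=min((least_squares(r,[W[:,0].mean(),W[:,1].mean(),a]) for a in(0,1.5,-1.5,3)),key=lambda q:q.cost)
    return best.x,np.sqrt(2*best.cost/4),W
B=[(.17,.053),(.17,-.053),(-.05,-.053),(-.05,.053)]
Q=[(.06,.06),(.06,-.06),(-.06,-.06),(-.06,.06)]
E
python3 - <<'E'
from h import *
f=optics.grab_frame("top");K,T=f["mtx"],f["T"]
g=optics.grab_frame("side");K2,T2=g["mtx"],g["T"]
z=lambda L:(np.array(L,float)+.5)/3.3-.5+[170,140]
z2=lambda L:(np.array(L,float)+.5)/3.8-.5+[170,155]
for n,c,r in(("col",[(66,46),(175,54),(155,284),(42,274)],B),("box",[(250,87),(361,85),(363,318),(250,318)],B),("doll",[(643,52),(755,60),(740,291),(627,281)],B),("bare",[(434,132),(560,124),(571,248),(443,258)],Q)):
    x,e,W=fitboard(z(c),K,T,r); print(n,x.round(4),e.round(4))
for n,c,c2 in(("col",[(66,46),(175,54),(155,284),(42,274)],[(18,508),(98,400),(408,468),(352,578)]),("box",[],[(185,346),(232,262),(515,292),(490,380)]),("doll",0,[(300,102),(340,54),(552,88),(533,132)])):
    # order far-left.. : +x+y,+x-y,-x-y,-x+y
    x,e,W=fitboard(z2(c2),K2,T2,B);print("side",n,x.round(4),e.round(4))
print("cork top",ray(z([(103,227),(304,265),(690,232)]),K,T,.012).round(4))
print("doll head",ray(z([(89,221)]),K,T,.098), ray(z2([(308,380)]),K2,T2,.098))
print("col top",ray(z([(291,259)]),K,T,.117),ray(z2([(432,208)]),K2,T2,.117))
print("box lid",ray(z([(704,230)]),K,T,.065),"knob",ray(z([(709,229)]),K,T,.086),ray(z2([(495,32)]),K2,T2,.08))
E
```

```text
col [ 0.5098  0.2819 -0.1058] 0.0008
box [ 0.4682  0.0912 -0.0186] 0.0005
doll [ 0.4868 -0.2657 -0.1142] 0.001
bare [ 0.5328 -0.0945  0.0422] 0.0009
side col [ 0.5081  0.283  -0.0952] 0.0042
side box [0.4665 0.0903 0.0123] 0.0021
side doll [ 0.4837 -0.2607 -0.1054] 0.0065
cork top [[ 0.5094  0.2823  0.012 ]
 [ 0.4679  0.0933  0.012 ]
 [ 0.4882 -0.2686  0.012 ]]
doll head [[0.50669079 0.27751241 0.098     ]] [[0.50696304 0.27049643 0.098     ]]
col top [[0.4661512  0.09683642 0.117     ]] [[0.46753305 0.09936797 0.117     ]]
box lid [[ 0.4852206  -0.27220424  0.065     ]] knob [[ 0.48420381 -0.27290883  0.086     ]] [[ 0.48293829 -0.26563416  0.08      ]]
```

Pieces and boards agree between the two cameras to a few millimetres. I'll park the box first, gripping with the jaw along world x.

Call:
jog_arm:
  translation:
    - [0.5, 0.8, 0]
    - [0.6, 0.9, 0]
    - [0.6, 0.9, 0]
    - [0.6, 0.9, 0]
    - [0.6, 0.9, 0]
  delta_rot:
    - [0, 0, 0.23]
    - [0, 0, 0.23]
    - [0, 0, 0.23]
    - [0, 0, 0.23]
    - [0, 0, 0.23]
  jaw: [1, 1, 1, 1, 1]
  squeeze: 15

```text
clock: 0.88
eef_pos: [0.4248, -0.3655, 0.2227]
tool_rot: [0.78, 0.626, -0.0, 0.0]
contact_force: [0.3, -0.7, 0.0]
gripper_width: 0.996
```

Call:
jog_arm:
  translation:
    - [0.6, 0.9, 0]
    - [0.5, 0.8, 0]
    - [0, 0, 0]
    - [0, 0, 0]
  delta_rot:
    - [0, 0, 0.23]
    - [0, 0, 0.055]
    - [0, 0, 0]
    - [0, 0, 0]
  jaw: [1, 1, 1, 1]

```text
clock: 1.38
eef_pos: [0.4787, -0.2825, 0.2224]
tool_rot: [0.707, 0.707, -0.0, -0.0]
contact_force: [0.5, -1.1, 0.6]
gripper_width: 0.999
```

```bash
cat >> h.py <<'E'
from scipy.spatial.transform import Rotation as Rn
def wrist():
    s=bot.sense(); f=optics.grab_frame("wrist")
    W=np.eye(4); W[:3,:3]=Rn.from_quat(s["tool_rot"]).as_matrix(); W[:3,3]=s["eef_pos"]
    return f["color"],f["mtx"],W@f["tool_from_camera"],s
def st():
    s=bot.sense(); R=Rn.from_quat(s["tool_rot"]).as_matrix()
    print("t%.2f"%s["clock"],s["eef_pos"].round(4),"y",R[:,1].round(3),"z",R[:,2].round(3),"F",s["contact_force"].round(1),"w%.3f"%(s["gripper_width"]*.087),"j7 %.2f"%s["joint_positions"][6])
E
python3 - <<'E'
from h import *
st(); c,K,T,s=wrist(); cv2.imwrite("pics/w1.png",c[:,:,::-1])
print(proj([[.486,-.27,.086],[.4868,-.2657,.012]],K,T))
E
```

```text
t1.38 [ 0.4787 -0.2825  0.2224] y [ 1. -0. -0.] z [-0. -0. -1.] F [ 0.5 -1.1  0.6] w0.087 j7 0.41
[[290.10008782 183.35947998]
 [289.30755858 167.49695212]]
```

View pics/w1.png

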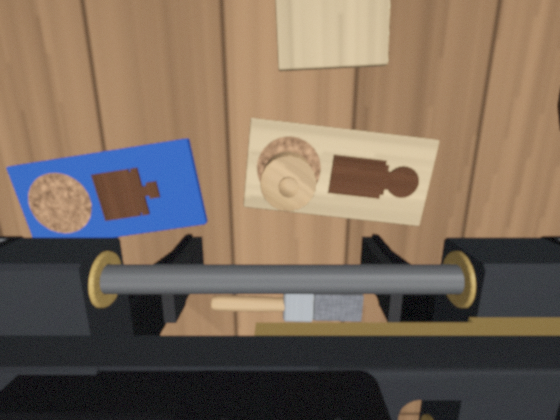

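The wrist view shows the box knob at (289,186) and the lid at about (288,184), with its cork spot around (289,167). I'll refine the positions from these.

Run:
```python
from h import *
c,K,T,s=wrist(); cv2.imwrite("pics/w1z.png",cv2.resize(c[105:240,230:450,::-1],None,fx=3.5,fy=3.5,interpolation=cv2.INTER_CUBIC))
print(ray([(289,186)],K,T,.086),ray([(288,182)],K,T,.065),ray([(289,167)],K,T,.012))
x,e,W=fitboard([(438,139),(420,225),(245,206),(251,119)],K,T,[B[0],B[1],B[2],B[3]]);print(x,e)
```

```text
[[ 0.48464473 -0.27321836  0.086     ]] [[ 0.48404908 -0.27340735  0.065     ]] [[ 0.48612708 -0.26575002  0.012     ]]
[ 0.48585391 -0.26769029 -0.1060356 ] 0.002053107122757246
```

View pics/w1z.png

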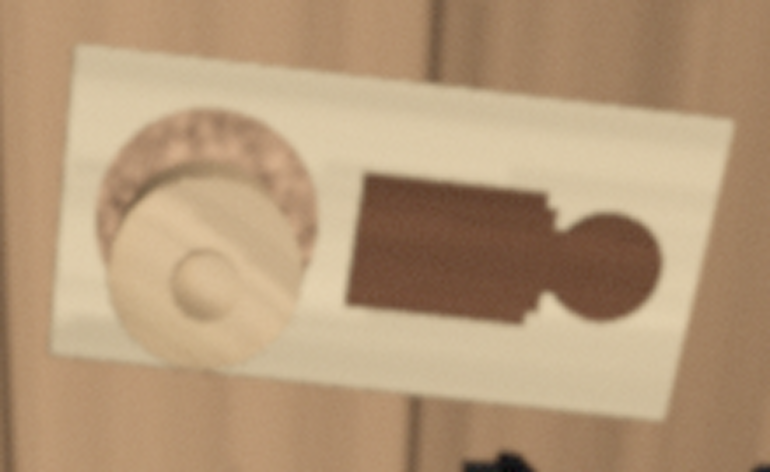

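Call:
jog_arm:
  translation:
    - [0.12, 0.19, 0]
    - [0, 0, -0.8]
    - [0, 0, -0.8]
    - [0, 0, -0.8]
    - [0, 0, -0.5]
  delta_rot:
    - [0, 0, 0]
    - [0, 0, 0]
    - [0, 0, 0]
    - [0, 0, 0]
    - [0, 0, 0]
  jaw: [1, 1, 1, 1, 1]

```text
clock: 2.1
eef_pos: [0.4844, -0.2719, 0.0756]
tool_rot: [0.707, 0.707, -0.0, -0.001]
contact_force: [-0.6, -0.4, 0.7]
gripper_width: 0.996
```

Call:
jog_arm:
  translation:
    - [0, 0, -0.5]
    - [0, 0, -0.4]
    - [0, 0, -0.1]
    - [0, 0, 0]
  delta_rot:
    - [0, 0, 0]
    - [0, 0, 0]
    - [0, 0, 0]
    - [0, 0, 0]
  jaw: [1, 1, 1, 1]

```text
clock: 2.6
eef_pos: [0.4853, -0.2725, 0.0278]
tool_rot: [0.707, 0.707, 0.0, -0.0]
contact_force: [-0.7, -0.7, 0.4]
gripper_width: 1.002
```

Run:
```python
from h import *
st(); c,K,T,s=wrist(); cv2.imwrite("pics/w2.png",c[:,:,::-1])
```

```text
t2.60 [ 0.4853 -0.2725  0.0278] y [ 1. -0.  0.] z [ 0.  0. -1.] F [-0.7 -0.7  0.4] w0.087 j7 0.33
```

View pics/w2.png

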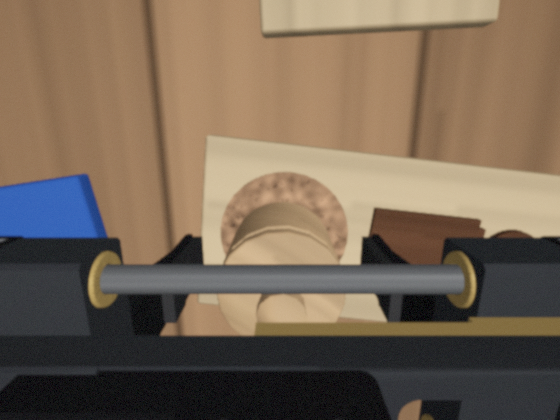

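The wrist view shows the box between the two fingers. I'll close on it.

Call:
jog_arm:
  translation:
    - [0, 0, 0]
    - [0, 0, 0]
    - [0, 0, 0]
    - [0, 0, 0]
    - [0, 0, 0]
  delta_rot:
    - [0, 0, 0]
    - [0, 0, 0]
    - [0, 0, 0]
    - [0, 0, 0]
    - [0, 0, 0]
  jaw: [0.35, 0.2, -1, -1, -1]
  squeeze: 20

```text
clock: 3.28
eef_pos: [0.4851, -0.2726, 0.0277]
tool_rot: [0.707, 0.707, -0.0, 0.0]
contact_force: [-0.7, -0.0, 2.4]
gripper_width: 0.654
```

Call:
jog_arm:
  translation:
    - [0, 0, 0]
    - [0, 0, 0.1]
    - [0, 0, 0.3]
    - [0, 0, 0.4]
    - [0, 0, 0.4]
  delta_rot:
    - [0, 0, 0]
    - [0, 0, 0]
    - [0, 0, 0]
    - [0, 0, 0]
    - [0, 0, 0]
  jaw: [-1, -1, -1, -1, -1]

```text
clock: 3.9
eef_pos: [0.4853, -0.2725, 0.0891]
tool_rot: [0.707, 0.707, 0.0, 0.0]
contact_force: [0.5, 0.3, -1.2]
gripper_width: 0.658
```

Run:
```python
from h import *
st(); c,K,T,s=wrist(); cv2.imwrite("pics/w3.png",c[:,:,::-1])
f=optics.grab_frame("side"); cv2.imwrite("pics/s3.png",f["color"][:,:,::-1])
```

```text
t3.90 [ 0.4853 -0.2725  0.0891] y [1.    0.    0.001] z [ 0.001 -0.    -1.   ] F [ 0.5  0.3 -1.2] w0.057 j7 0.35
```

View pics/s3.png

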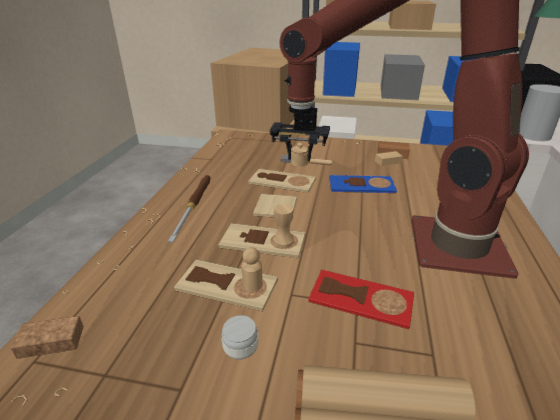

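View pics/w3.png

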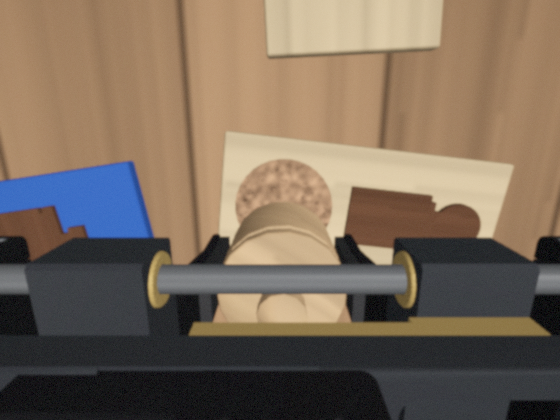

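Held upright. Now over to the bare board.

Call:
jog_arm:
  translation:
    - [0.2, 0.6, 0]
    - [0.2, 0.8, 0]
    - [0.2, 0.8, 0]
    - [0.2, 0.8, 0]
    - [0.15, 0.56, 0]
  delta_rot:
    - [0, 0, 0]
    - [0, 0, 0]
    - [0, 0, 0]
    - [0, 0, 0]
    - [0, 0, 0]
  jaw: [-1, -1, -1, -1, -1]

```text
clock: 4.62
eef_pos: [0.5326, -0.0923, 0.0873]
tool_rot: [0.707, 0.708, 0.0, -0.0]
contact_force: [0.1, -0.8, -2.2]
gripper_width: 0.656
```

Call:
jog_arm:
  translation:
    - [0, 0, 0]
    - [0, 0, -0.4]
    - [0, 0, -0.4]
    - [0, 0, -0.25]
    - [0, 0, -0.13]
  delta_rot:
    - [0, 0, 0]
    - [0, 0, 0]
    - [0, 0, 0]
    - [0, 0, 0]
    - [0, 0, 0]
  jaw: [-1, -1, -1, -1, -1]

```text
clock: 5.25
eef_pos: [0.5321, -0.0951, 0.0278]
tool_rot: [0.707, 0.707, -0.0, -0.0]
contact_force: [0.4, 1.1, -0.9]
gripper_width: 0.655
```

Call:
jog_arm:
  translation:
    - [0, 0, -0.03]
    - [0, 0, 0]
  delta_rot:
    - [0, 0, 0]
    - [0, 0, 0]
  jaw: [-1, -1]

```text
clock: 5.5
eef_pos: [0.5328, -0.0949, 0.0275]
tool_rot: [0.707, 0.707, 0.0, 0.0]
contact_force: [-1.0, -1.1, 1.8]
gripper_width: 0.658
```

Run:
```python
from h import *
st()
```

```text
t5.50 [ 0.5328 -0.0949  0.0275] y [ 1. -0.  0.] z [ 0. -0. -1.] F [-1.  -1.1  1.8] w0.057 j7 -0.04
```

Release, wait, then raise.

Call:
jog_arm:
  translation:
    - [0, 0, 0]
    - [0, 0, 0]
    - [0, 0, 0]
    - [0, 0, 0]
    - [0, 0, 0]
  delta_rot:
    - [0, 0, 0]
    - [0, 0, 0]
    - [0, 0, 0]
    - [0, 0, 0]
    - [0, 0, 0]
  jaw: [-0.1, 0.3, 0.6, 1, 1]

```text
clock: 6.12
eef_pos: [0.5326, -0.0943, 0.0269]
tool_rot: [0.707, 0.707, 0.0, -0.0]
contact_force: [0.8, 0.0, -0.2]
gripper_width: 0.914
```

Call:
jog_arm:
  translation:
    - [0, 0, 0.3]
    - [0, 0, 0.7]
    - [0, 0, 0.9]
    - [0, 0, 0.9]
    - [0, 0, 0.9]
  delta_rot:
    - [0, 0, 0]
    - [0, 0, 0]
    - [0, 0, 0]
    - [0, 0, 0]
    - [0, 0, 0]
  jaw: [1, 1, 1, 1, 1]

```text
clock: 6.75
eef_pos: [0.5325, -0.0943, 0.2148]
tool_rot: [0.707, 0.707, 0.0, 0.0]
contact_force: [1.0, -0.2, -0.7]
gripper_width: 1.002
```

Call:
jog_arm:
  translation:
    - [-0.1, 0.9, 0.2]
    - [-0.1, 0.9, 0]
    - [-0.1, 0.9, 0]
    - [-0.1, 0.9, 0]
    - [0, 0.9, 0]
  delta_rot:
    - [0, 0, 0]
    - [0, 0, 0]
    - [0, 0, 0]
    - [0, 0, 0]
    - [0, 0, 0]
  jaw: [1, 1, 1, 1, 1]

```text
clock: 7.38
eef_pos: [0.5122, 0.132, 0.2234]
tool_rot: [0.707, 0.707, 0.0, 0.001]
contact_force: [0.7, -0.2, -0.4]
gripper_width: 0.998
```

Call:
jog_arm:
  translation:
    - [-0.1, 0.9, 0]
    - [0, 0.9, 0]
    - [0, 0.3, 0]
    - [0, 0, 0]
    - [0, 0, 0]
  delta_rot:
    - [0, 0, 0]
    - [0, 0, 0]
    - [0, 0, 0]
    - [0, 0, 0]
    - [0, 0, 0]
  jaw: [1, 1, 1, 1, 1]

```text
clock: 8.0
eef_pos: [0.5081, 0.2337, 0.2222]
tool_rot: [0.708, 0.706, -0.0, 0.0]
contact_force: [0.4, -0.8, -0.6]
gripper_width: 0.997
```

Run:
```python
from h import *
st(); c,K,T,s=wrist(); cv2.imwrite("pics/w4.png",c[:,:,::-1])
print(proj([[.507,.275,.117],[.507,.275,.098],[.5098,.2819,.012]],K,T))
f=optics.grab_frame("side"); cv2.imwrite("pics/s4.png",f["color"][:,:,::-1])
```

```text
t8.00 [0.5081 0.2337 0.2222] y [ 1.    -0.002  0.   ] z [ 0.    -0.001 -1.   ] F [ 0.4 -0.8 -0.6] w0.087 j7 -0.62
[[281.10773569 156.92651317]
 [281.16978911 154.46861897]
 [283.7839567  140.35166867]]
```

View pics/s4.png

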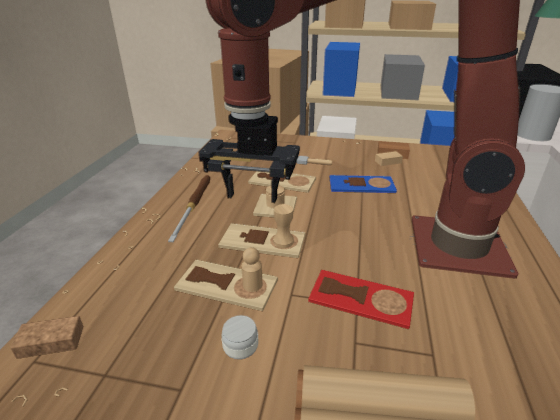

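View pics/w4.png

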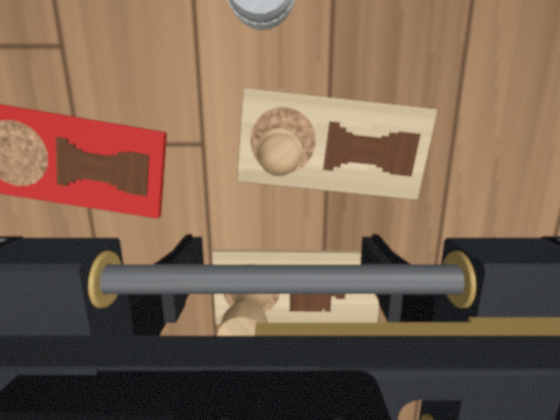

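The side view shows the box upright on the bare board at (275,197). The wrist view shows the doll's head at about (279,153) and the cork at (282,140). I'll zoom in to refine these.

Run:
```python
import cv2
c=cv2.imread("pics/w4.png"); cv2.imwrite("pics/w4z.png",cv2.resize(c[80:210,225:445],None,fx=3.5,fy=3.5,interpolation=cv2.INTER_CUBIC))
```

```text
(no output)
```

View pics/w4z.png

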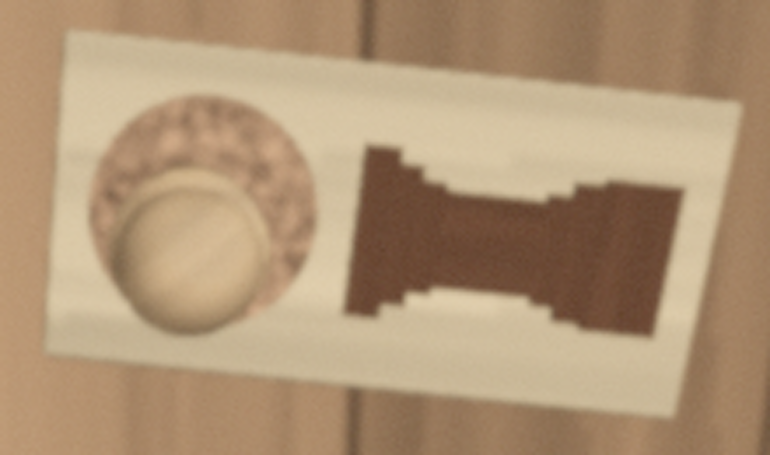

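Run:
```python
from h import *
_,K,T,s=wrist()
print(ray([(279.2,153.9)],K,T,.098),ray([(282.9,139.6)],K,T,.012))
z=lambda L:(np.array(L,float)+.5)/3.5-.5+[225,80]
print(fitboard(z([(743,103),(676,416),(45,352),(65,30)]),K,T,B)[:2])
```

```text
[[0.50524926 0.27558106 0.098     ]] [[0.50880149 0.28283523 0.012     ]]
(array([ 0.50877225,  0.28188902, -0.10337521]), np.float64(0.0011971118777289516))
```

Call:
jog_arm:
  translation:
    - [-0.05, 0.84, 0]
    - [0, 0, 0]
    - [0, 0, -0.8]
    - [0, 0, -0.8]
    - [0, 0, -0.6]
  delta_rot:
    - [0, 0, 0]
    - [0, 0, 0]
    - [0, 0, 0]
    - [0, 0, 0]
    - [0, 0, 0]
  jaw: [1, 1, 1, 1, 1]

```text
clock: 8.78
eef_pos: [0.5051, 0.2756, 0.1104]
tool_rot: [0.708, 0.707, -0.001, 0.0]
contact_force: [-1.2, 0.2, 0.3]
gripper_width: 0.996
```

Call:
jog_arm:
  translation:
    - [0, 0, -0.6]
    - [0, 0, -0.4]
    - [0, 0, -0.18]
    - [0, 0, 0]
  delta_rot:
    - [0, 0, 0]
    - [0, 0, 0]
    - [0, 0, 0]
    - [0, 0, 0]
  jaw: [1, 1, 1, 1]

```text
clock: 9.28
eef_pos: [0.5052, 0.2773, 0.0531]
tool_rot: [0.707, 0.707, -0.0, -0.0]
contact_force: [0.1, 0.2, 0.1]
gripper_width: 1.001
```

Run:
```python
from h import *
st(); c,K,T,s=wrist(); cv2.imwrite("pics/w5.png",c[:,:,::-1])
f=optics.grab_frame("side"); cv2.imwrite("pics/s5.png",cv2.resize(f["color"][120:330,130:410,::-1],None,fx=2.8,fy=2.8))
```

```text
t9.28 [0.5052 0.2773 0.0531] y [ 1. -0. -0.] z [-0. -0. -1.] F [0.1 0.2 0.1] w0.087 j7 -0.81
```

View pics/s5.png

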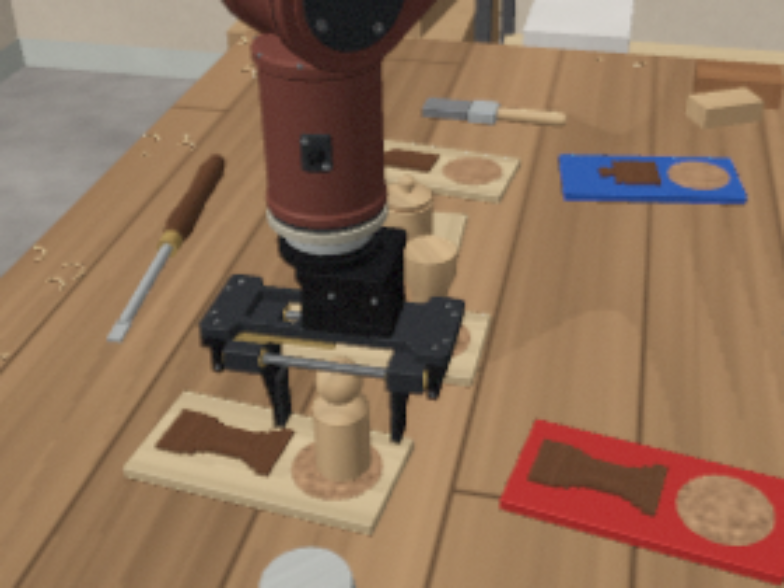

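View pics/w5.png

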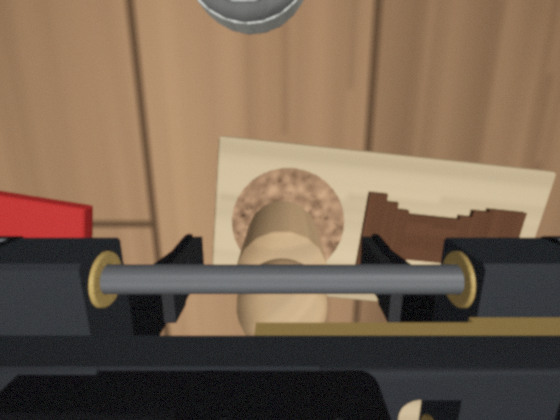

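The doll is centred between the fingers and the gripper body clears its head. I'll close.

Call:
jog_arm:
  translation:
    - [0, 0, 0]
    - [0, 0, 0]
    - [0, 0, 0]
    - [0, 0, 0]
    - [0, 0, 0]
  delta_rot:
    - [0, 0, 0]
    - [0, 0, 0]
    - [0, 0, 0]
    - [0, 0, 0]
    - [0, 0, 0]
  jaw: [0.35, 0.1, -1, -1, -1]
  squeeze: 20

```text
clock: 10.0
eef_pos: [0.5051, 0.2775, 0.0531]
tool_rot: [0.707, 0.707, -0.0, 0.0]
contact_force: [-0.5, 0.3, -0.1]
gripper_width: 0.516
```

Call:
jog_arm:
  translation:
    - [0, 0, 0]
    - [0, 0, 0]
    - [0, 0, 0.1]
    - [0, 0, 0.3]
    - [0, 0, 0.4]
  delta_rot:
    - [0, 0, 0]
    - [0, 0, 0]
    - [0, 0, 0]
    - [0, 0, 0]
    - [0, 0, 0]
  jaw: [-1, -1, -1, -1, -1]

```text
clock: 10.62
eef_pos: [0.505, 0.2776, 0.0943]
tool_rot: [0.707, 0.707, -0.0, -0.0]
contact_force: [0.3, -0.2, 0.1]
gripper_width: 0.517
```

Run:
```python
from h import *
st(); c,K,T,s=wrist(); cv2.imwrite("pics/w6.png",c[:,:,::-1])
f=optics.grab_frame("side"); cv2.imwrite("pics/s6.png",cv2.resize(f["color"][120:330,130:410,::-1],None,fx=2.8,fy=2.8))
```

```text
t10.62 [0.505  0.2776 0.0943] y [ 1.  0. -0.] z [-0.  0. -1.] F [ 0.3 -0.2  0.1] w0.045 j7 -0.78
```

View pics/s6.png

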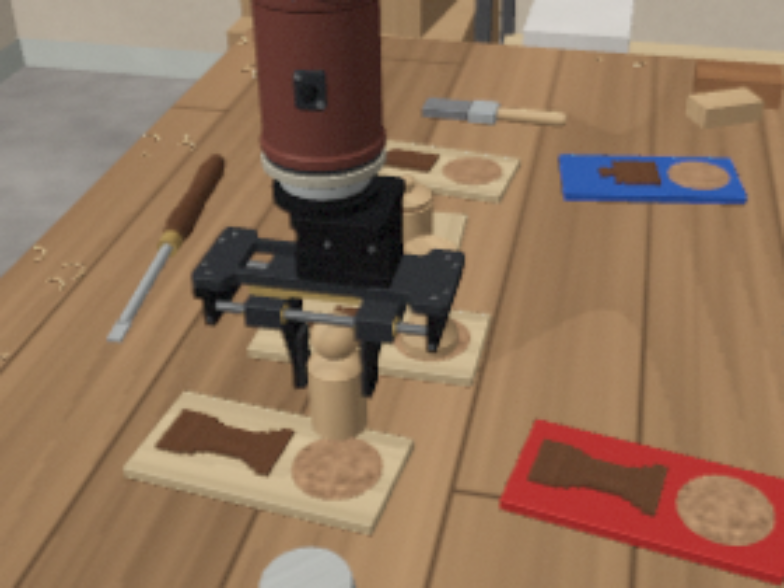

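View pics/w6.png

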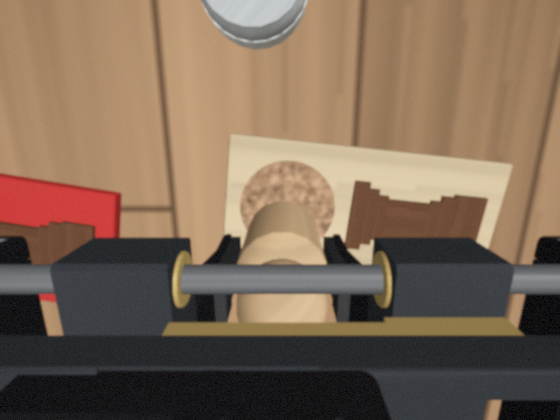

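The doll is held upright. I'll lift it well above the column and carry it to the doll board.

Call:
jog_arm:
  translation:
    - [0, 0, 0.6]
    - [0, 0, 0.8]
    - [0, 0, 0.7]
    - [0, 0, 0.3]
    - [0, -0.4, 0]
  delta_rot:
    - [0, 0, 0]
    - [0, 0, 0]
    - [0, 0, 0]
    - [0, 0, 0]
    - [0, 0, 0]
  jaw: [-1, -1, -1, -1, -1]

```text
clock: 11.35
eef_pos: [0.5049, 0.259, 0.2138]
tool_rot: [0.706, 0.708, 0.001, -0.0]
contact_force: [0.1, 0.2, -0.3]
gripper_width: 0.514
```

Call:
jog_arm:
  translation:
    - [0, -0.7, 0]
    - [0, -0.8, 0]
    - [0, -0.8, 0]
    - [0, -0.8, 0]
    - [0, -0.8, 0]
  delta_rot:
    - [0, 0, 0]
    - [0, 0, 0]
    - [0, 0, 0]
    - [0, 0, 0]
    - [0, 0, 0]
  jaw: [-1, -1, -1, -1, -1]

```text
clock: 11.98
eef_pos: [0.5045, 0.061, 0.2122]
tool_rot: [0.707, 0.707, -0.0, -0.0]
contact_force: [0.6, 0.1, -0.7]
gripper_width: 0.516
```

Call:
jog_arm:
  translation:
    - [0, -0.8, 0]
    - [0, -0.8, 0]
    - [-0.1, -0.8, 0]
    - [-0.1, -0.8, 0]
    - [-0.1, -0.8, 0]
  delta_rot:
    - [0, 0, 0]
    - [0, 0, 0]
    - [0, 0, 0]
    - [0, 0, 0]
    - [0, 0, 0]
  jaw: [-1, -1, -1, -1, -1]

```text
clock: 12.6
eef_pos: [0.4893, -0.1388, 0.2122]
tool_rot: [0.707, 0.707, -0.0, -0.0]
contact_force: [0.9, -0.1, -1.3]
gripper_width: 0.516
```

Call:
jog_arm:
  translation:
    - [-0.08, -0.8, 0]
    - [0, -0.6, 0]
    - [0, -0.3, 0]
    - [0, 0, 0]
    - [0, 0, 0]
  delta_rot:
    - [0, 0, 0]
    - [0, 0, 0]
    - [0, 0, 0]
    - [0, 0, 0]
    - [0, 0, 0]
  jaw: [-1, -1, -1, -1, -1]

```text
clock: 13.22
eef_pos: [0.4864, -0.2209, 0.2128]
tool_rot: [0.706, 0.708, 0.0, -0.0]
contact_force: [-0.6, -0.3, -0.9]
gripper_width: 0.517
```

Run:
```python
from h import *
st(); c,K,T,s=wrist(); cv2.imwrite("pics/w7.png",c[:,:,::-1])
f=optics.grab_frame("side"); cv2.imwrite("pics/s7.png",cv2.resize(f["color"][120:330,130:410,::-1],None,fx=2.8,fy=2.8))
```

```text
t13.22 [ 0.4864 -0.2209  0.2128] y [ 1.     0.002 -0.   ] z [-0.     0.001 -1.   ] F [-0.6 -0.3 -0.9] w0.045 j7 0.31
```

View pics/s7.png

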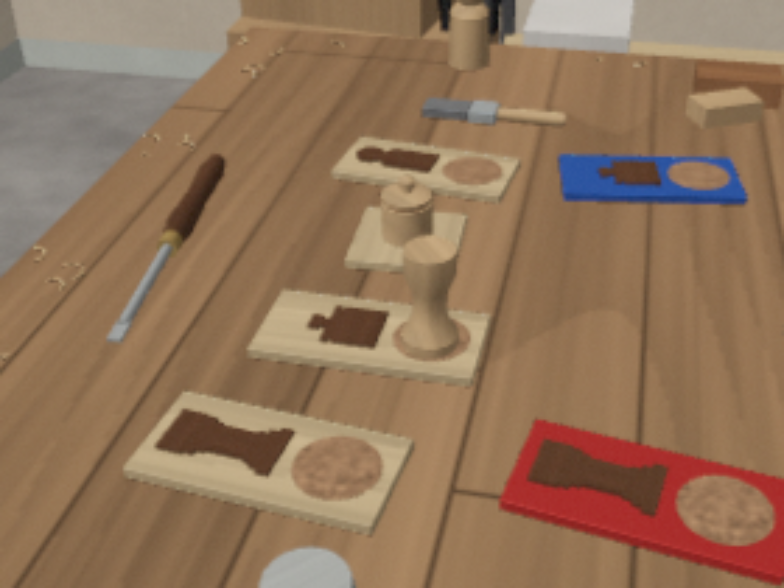

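View pics/w7.png

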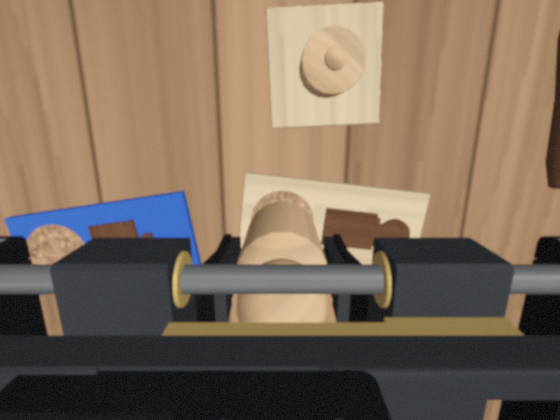

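The side view shows the box upright on the bare board. Both the doll-board cork (471,170 zoomed) and the column-board cork (338,468) are free. I'll cross-check the spot positions.

Run:
```python
from h import *
f=optics.grab_frame("side");K,T=f["mtx"],f["T"]
z=lambda L:(np.array(L,float)+.5)/2.8-.5+[130,120]
print(ray(z([(471,170),(338,468)]),K,T,.012))
f=optics.grab_frame("top");K,T=f["mtx"],f["T"]
cv2.imwrite("pics/t7.png",cv2.resize(f["color"][140:250,170:410,::-1],None,fx=3.3,fy=3.3,interpolation=cv2.INTER_CUBIC))
```

```text
[[ 0.48886928 -0.26772768  0.012     ]
 [ 0.50869246  0.28116815  0.012     ]]
```

View pics/t7.png

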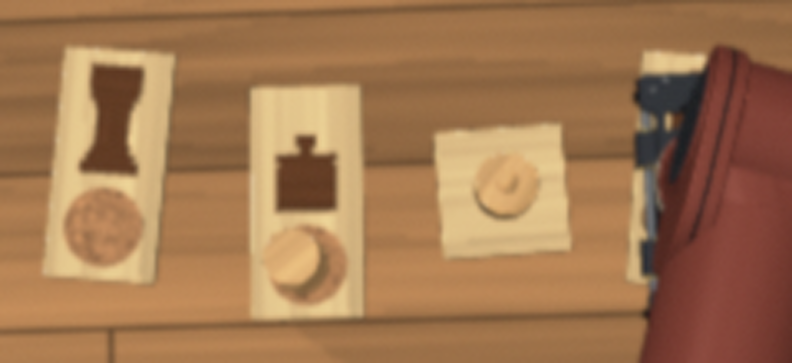

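Call:
jog_arm:
  translation:
    - [0, -0.5, 0]
    - [0, -0.37, -0.1]
    - [0, 0, -0.6]
    - [0, 0, -0.8]
    - [0, 0, -0.7]
  delta_rot:
    - [0, 0, 0]
    - [0, 0, 0]
    - [0, 0, 0]
    - [0, 0, 0]
    - [0, 0, 0]
  jaw: [-1, -1, -1, -1, -1]

```text
clock: 14.05
eef_pos: [0.4857, -0.2661, 0.1014]
tool_rot: [0.707, 0.707, -0.0, -0.0]
contact_force: [0.8, -0.3, -0.9]
gripper_width: 0.521
```

Call:
jog_arm:
  translation:
    - [0, 0, -0.6]
    - [0, 0, -0.2]
    - [0, 0, 0]
    - [0, 0, 0]
  delta_rot:
    - [0, 0, 0]
    - [0, 0, 0]
    - [0, 0, 0]
    - [0, 0, 0]
  jaw: [-1, -1, -1, -1]

```text
clock: 14.55
eef_pos: [0.4869, -0.2664, 0.0643]
tool_rot: [0.707, 0.707, 0.0, 0.001]
contact_force: [-0.1, 0.2, -1.2]
gripper_width: 0.516
```

Run:
```python
from h import *
st(); c,K,T,s=wrist(); cv2.imwrite("pics/w8.png",c[:,:,::-1])
f=optics.grab_frame("side"); cv2.imwrite("pics/s8.png",cv2.resize(f["color"][90:240,200:400,::-1],None,fx=3.8,fy=3.8))
```

```text
t14.55 [ 0.4869 -0.2664  0.0643] y [ 1.    -0.     0.002] z [ 0.002 -0.001 -1.   ] F [-0.1  0.2 -1.2] w0.045 j7 0.34
```

View pics/s8.png

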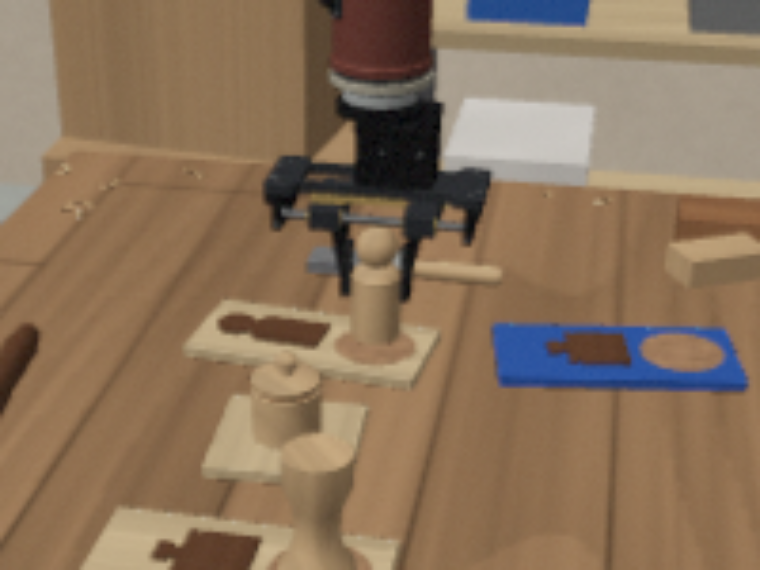

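View pics/w8.png

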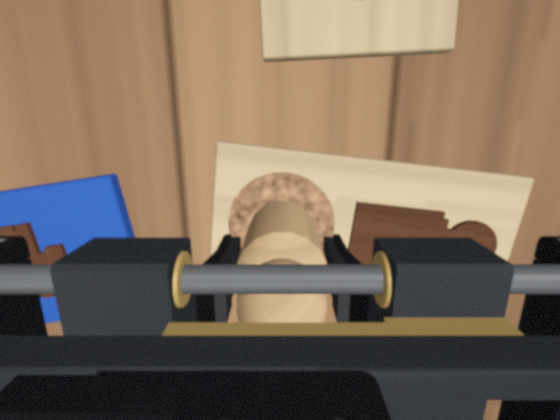

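Above the spot with about 11 mm still to go. I'll lower it and release.

Call:
jog_arm:
  translation:
    - [0, 0.03, -0.1]
    - [0, 0, -0.1]
    - [0, 0, -0.03]
    - [0, 0, 0]
  delta_rot:
    - [0, 0, 0]
    - [0, 0, 0]
    - [0, 0, 0]
    - [0, 0, 0]
  jaw: [-1, -1, -1, -1]

```text
clock: 15.15
eef_pos: [0.4863, -0.2645, 0.0527]
tool_rot: [0.707, 0.707, -0.0, 0.0]
contact_force: [-4.7, 3.4, 14.0]
gripper_width: 0.514
```

Call:
jog_arm:
  translation:
    - [0, 0, 0]
    - [0, 0, 0]
    - [0, 0, 0]
    - [0, 0, 0]
    - [0, 0, 0]
  delta_rot:
    - [0, 0, 0]
    - [0, 0, 0]
    - [0, 0, 0]
    - [0, 0, 0]
    - [0, 0, 0]
  jaw: [0.1, 0.3, 0.6, 1, 1]

```text
clock: 15.78
eef_pos: [0.486, -0.2645, 0.0514]
tool_rot: [0.707, 0.707, -0.0, -0.0]
contact_force: [0.2, 0.4, 0.1]
gripper_width: 0.903
```

Call:
jog_arm:
  translation:
    - [0, 0, 0.3]
    - [0, 0, 0.7]
    - [0, 0, 0.9]
    - [0, 0, 0.9]
    - [0, 0, 0.6]
  delta_rot:
    - [0, 0, 0]
    - [0, 0, 0]
    - [0, 0, 0]
    - [0, 0, 0]
    - [0, 0, 0]
  jaw: [1, 1, 1, 1, 1]

```text
clock: 16.4
eef_pos: [0.4867, -0.2647, 0.2252]
tool_rot: [0.707, 0.707, 0.0, 0.002]
contact_force: [-0.2, 0.7, -0.5]
gripper_width: 1.004
```

Call:
jog_arm:
  translation:
    - [0, 0.9, 0]
    - [0, 0.9, 0]
    - [0, 0.9, 0]
    - [0, 0.9, 0]
    - [-0.1, 0.9, 0]
  delta_rot:
    - [0, 0, 0]
    - [0, 0, 0]
    - [0, 0, 0]
    - [0, 0, 0]
    - [0, 0, 0]
  jaw: [1, 1, 1, 1, 1]

```text
clock: 17.02
eef_pos: [0.4811, -0.0378, 0.2227]
tool_rot: [0.707, 0.707, 0.0, 0.001]
contact_force: [0.9, 0.0, 0.0]
gripper_width: 1.001
```

Call:
jog_arm:
  translation:
    - [-0.1, 0.9, 0]
    - [-0.1, 0.6, 0]
    - [0, 0, 0]
    - [0, 0, 0]
  delta_rot:
    - [0, 0, 0]
    - [0, 0, 0]
    - [0, 0, 0]
    - [0, 0, 0]
  jaw: [1, 1, 1, 1]

```text
clock: 17.52
eef_pos: [0.4713, 0.0348, 0.2222]
tool_rot: [0.707, 0.707, 0.0, 0.001]
contact_force: [0.0, -0.4, -0.1]
gripper_width: 1.0
```

Run:
```python
from h import *
st(); c,K,T,s=wrist(); cv2.imwrite("pics/w9.png",c[:,:,::-1])
print(proj([[.4665,.097,.117],[.468,.0915,.012]],K,T))
f=optics.grab_frame("side"); cv2.imwrite("pics/s9.png",cv2.resize(f["color"][120:330,130:410,::-1],None,fx=2.8,fy=2.8))
```

```text
t17.52 [0.4713 0.0348 0.2222] y [ 1.    -0.     0.001] z [ 0.001 -0.001 -1.   ] F [ 0.  -0.4 -0.1] w0.087 j7 -0.16
[[276.61761882 131.51042801]
 [279.40285015 132.89659075]]
```

View pics/s9.png

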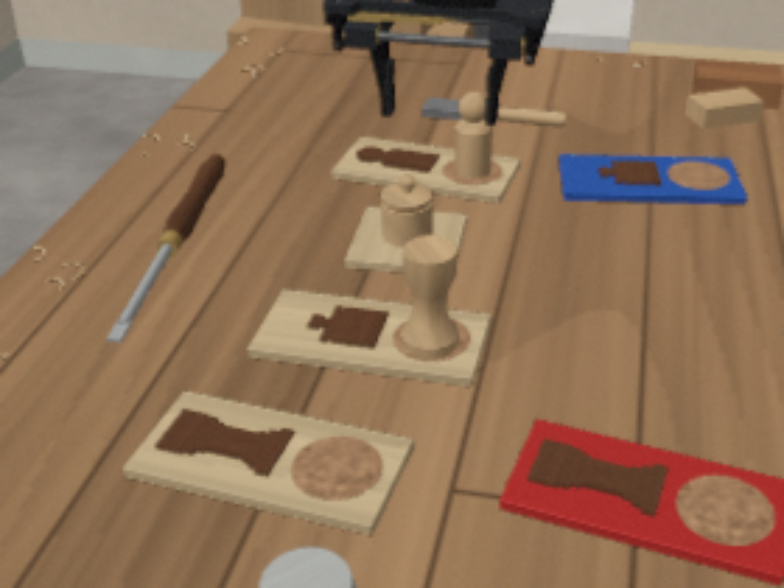

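View pics/w9.png

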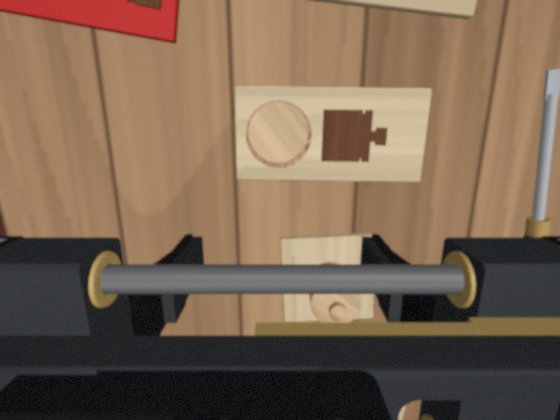

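The side view shows the doll upright near the middle of its spot. The wrist view shows the column's cap at about (279,133).

Run:
```python
from h import *
_,K,T,s=wrist()
c=cv2.imread("pics/w9.png"); cv2.imwrite("pics/w9z.png",cv2.resize(c[75:195,225:440],None,fx=3.6,fy=3.6,interpolation=cv2.INTER_CUBIC))
print(ray([(278.7,133)],K,T,.117))
print(fitboard([(431,89),(421,182),(236,180),(235,86)],K,T,B)[:2])
```

```text
[[0.4682214  0.09539221 0.117     ]]
(array([ 0.46695058,  0.08835097, -0.01363708]), np.float64(0.0012220007017405559))
```

View pics/w9z.png

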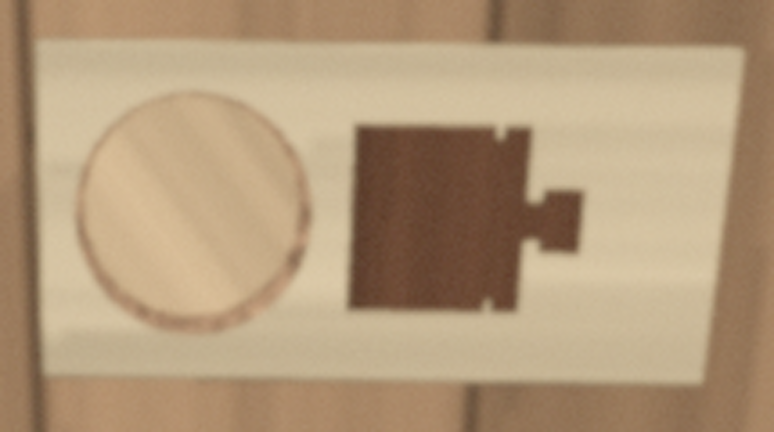

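Call:
jog_arm:
  translation:
    - [-0.07, 0.7, 0]
    - [0, 0.53, 0]
    - [0, 0, -0.3]
    - [0, 0, -0.8]
    - [0, 0, -0.8]
  delta_rot:
    - [0, 0, 0]
    - [0, 0, 0]
    - [0, 0, 0]
    - [0, 0, 0]
    - [0, 0, 0]
  jaw: [1, 1, 1, 1, 1]

```text
clock: 18.3
eef_pos: [0.4677, 0.0953, 0.125]
tool_rot: [0.708, 0.706, -0.0, 0.0]
contact_force: [0.0, -1.1, -0.9]
gripper_width: 1.001
```

Call:
jog_arm:
  translation:
    - [0, 0, -0.5]
    - [0, 0, -0.3]
    - [0, 0, 0]
    - [0, 0, 0]
  delta_rot:
    - [0, 0, 0]
    - [0, 0, 0]
    - [0, 0, 0]
    - [0, 0, 0]
  jaw: [1, 1, 1, 1]

```text
clock: 18.8
eef_pos: [0.4683, 0.0969, 0.0874]
tool_rot: [0.707, 0.707, 0.0, 0.0]
contact_force: [0.5, 0.2, 0.8]
gripper_width: 1.0
```

Run:
```python
from h import *
st()
f=optics.grab_frame("side"); cv2.imwrite("pics/s10.png",cv2.resize(f["color"][120:330,130:410,::-1],None,fx=2.8,fy=2.8))
```

```text
t18.80 [0.4683 0.0969 0.0874] y [ 1.    -0.     0.001] z [ 0.001  0.    -1.   ] F [0.5 0.2 0.8] w0.087 j7 -0.39
```

View pics/s10.png

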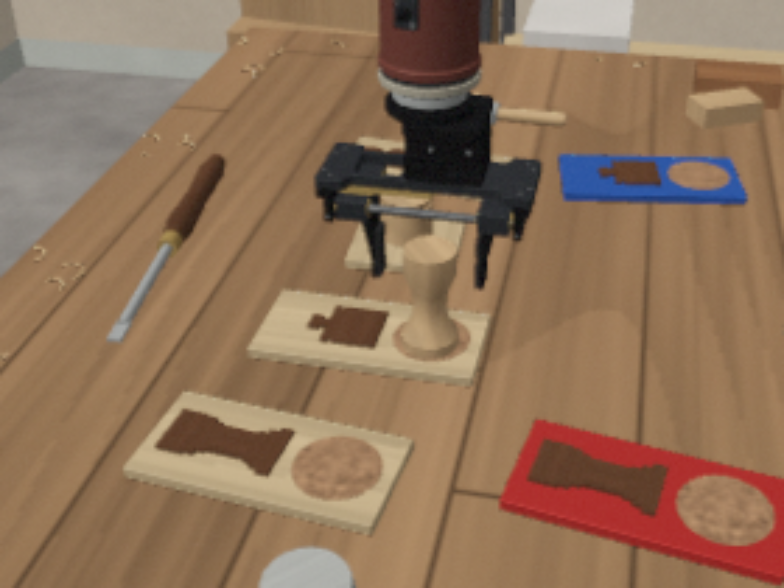

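The cap is centred between the fingers. I'll close and lift.

Call:
jog_arm:
  translation:
    - [0, 0, 0]
    - [0, 0, 0]
    - [0, 0, 0]
    - [0, 0, 0]
    - [0, 0, 0]
  delta_rot:
    - [0, 0, 0]
    - [0, 0, 0]
    - [0, 0, 0]
    - [0, 0, 0]
    - [0, 0, 0]
  jaw: [0.5, 0.25, 0.1, -1, -1]
  squeeze: 20

```text
clock: 19.48
eef_pos: [0.4676, 0.097, 0.0866]
tool_rot: [0.707, 0.707, 0.0, -0.0]
contact_force: [0.1, -0.1, -0.4]
gripper_width: 0.567
```

Call:
jog_arm:
  translation:
    - [0, 0, 0]
    - [0, 0, 0]
    - [0, 0, 0.1]
    - [0, 0, 0.3]
    - [0, 0, 0.4]
  delta_rot:
    - [0, 0, 0]
    - [0, 0, 0]
    - [0, 0, 0]
    - [0, 0, 0]
    - [0, 0, 0]
  jaw: [-1, -1, -1, -1, -1]

```text
clock: 20.1
eef_pos: [0.4674, 0.097, 0.1276]
tool_rot: [0.707, 0.707, -0.0, -0.0]
contact_force: [0.6, -0.5, -0.5]
gripper_width: 0.562
```

Run:
```python
from h import *
st(); c,K,T,s=wrist(); cv2.imwrite("pics/w11.png",c[:,:,::-1])
f=optics.grab_frame("side"); cv2.imwrite("pics/s11.png",cv2.resize(f["color"][120:330,130:410,::-1],None,fx=2.8,fy=2.8))
```

```text
t20.10 [0.4674 0.097  0.1276] y [ 1.  0. -0.] z [-0.  0. -1.] F [ 0.6 -0.5 -0.5] w0.049 j7 -0.35
```

View pics/s11.png

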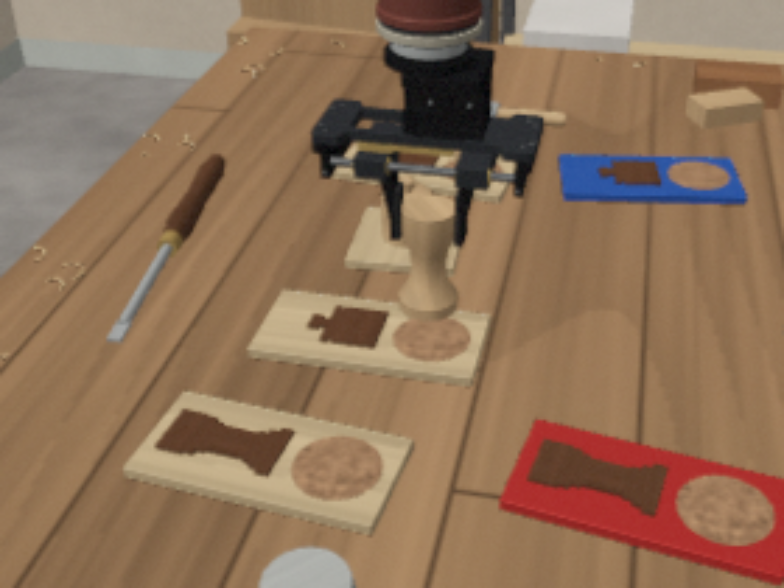

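View pics/w11.png

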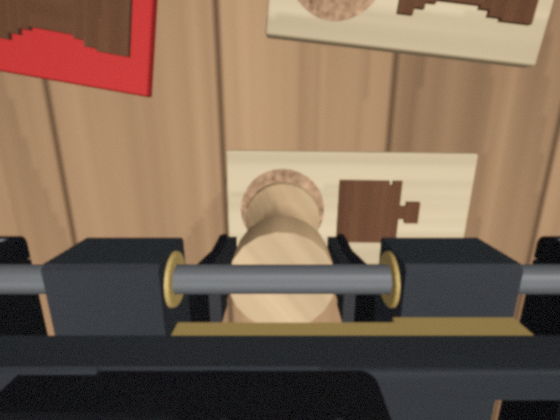

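The column is held upright. I'll carry it to the column board.

Call:
jog_arm:
  translation:
    - [0.1, 0.5, 0.1]
    - [0.2, 0.8, 0]
    - [0.2, 0.9, 0]
    - [0.2, 0.8, 0]
    - [0.13, 0.51, 0]
  delta_rot:
    - [0, 0, 0]
    - [0, 0, 0]
    - [0, 0, 0]
    - [0, 0, 0]
    - [0, 0, 0]
  jaw: [-1, -1, -1, -1, -1]

```text
clock: 20.82
eef_pos: [0.5089, 0.2746, 0.1313]
tool_rot: [0.707, 0.708, 0.0, -0.0]
contact_force: [0.7, 0.1, -0.2]
gripper_width: 0.566
```

Call:
jog_arm:
  translation:
    - [0, 0.2, 0]
    - [0, 0, 0]
    - [0, 0, -0.4]
    - [0, 0, -0.3]
    - [0, 0, 0]
  delta_rot:
    - [0, 0, 0]
    - [0, 0, 0]
    - [0, 0, 0]
    - [0, 0, 0]
    - [0, 0, 0]
  jaw: [-1, -1, -1, -1, -1]

```text
clock: 21.45
eef_pos: [0.5081, 0.281, 0.0945]
tool_rot: [0.707, 0.707, -0.002, -0.0]
contact_force: [-0.7, 0.2, -0.4]
gripper_width: 0.57
```

Run:
```python
from h import *
st(); c,K,T,s=wrist(); cv2.imwrite("pics/w12.png",c[:,:,::-1])
f=optics.grab_frame("side"); cv2.imwrite("pics/s12.png",cv2.resize(f["color"][120:330,130:410,::-1],None,fx=2.8,fy=2.8))
```

```text
t21.45 [0.5081 0.281  0.0945] y [ 1.    -0.001 -0.003] z [-0.003 -0.002 -1.   ] F [-0.7  0.2 -0.4] w0.050 j7 -0.79
```

View pics/s12.png

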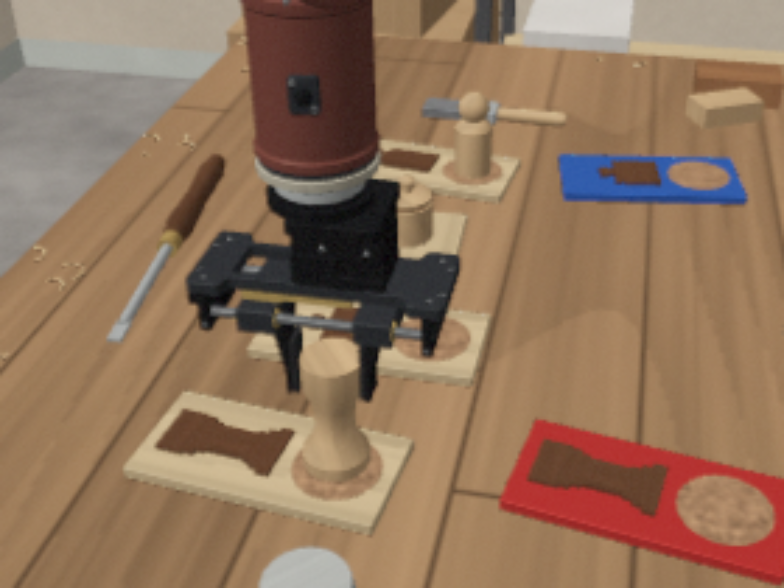

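Nearly centred, with 7–8 mm left. I'll lower and release.

Call:
jog_arm:
  translation:
    - [0.01, 0.02, -0.1]
    - [0, 0, -0.05]
    - [0, 0, 0]
    - [0, 0, 0]
  delta_rot:
    - [0, 0, 0]
    - [0, 0, 0]
    - [0, 0, 0]
    - [0, 0, 0]
  jaw: [-1, -1, -1, -1]

```text
clock: 22.05
eef_pos: [0.5096, 0.2835, 0.0892]
tool_rot: [0.707, 0.707, 0.0, -0.0]
contact_force: [-0.1, 0.1, -1.8]
gripper_width: 0.568
```

Run:
```python
from h import *
st(); c,K,T,s=wrist(); cv2.imwrite("pics/w13.png",c[:,:,::-1])
```

```text
t22.05 [0.5096 0.2835 0.0892] y [1. 0. 0.] z [ 0.  0. -1.] F [-0.1  0.1 -1.8] w0.049 j7 -0.80
```

View pics/w13.png

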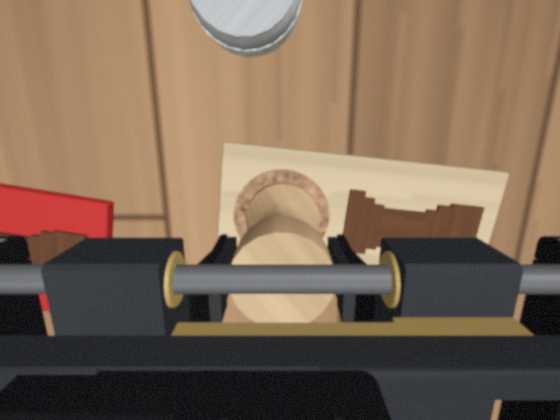

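Call:
jog_arm:
  translation:
    - [0, 0, -0.04]
    - [0, 0, 0]
    - [0, 0, 0]
  delta_rot:
    - [0, 0, 0]
    - [0, 0, 0]
    - [0, 0, 0]
  jaw: [-1, -1, -1]

```text
clock: 22.48
eef_pos: [0.5096, 0.2834, 0.087]
tool_rot: [0.707, 0.707, -0.0, -0.0]
contact_force: [-0.2, 1.0, -1.3]
gripper_width: 0.57
```

Call:
jog_arm:
  translation:
    - [0, 0, 0]
    - [0, 0, 0]
    - [0, 0, 0]
    - [0, 0, 0]
    - [0, 0, 0]
  delta_rot:
    - [0, 0, 0]
    - [0, 0, 0]
    - [0, 0, 0]
    - [0, 0, 0]
    - [0, 0, 0]
  jaw: [0.2, 0.4, 0.7, 1, 1]

```text
clock: 23.1
eef_pos: [0.5096, 0.2835, 0.0871]
tool_rot: [0.707, 0.707, -0.0, -0.0]
contact_force: [0.3, 0.5, -0.7]
gripper_width: 0.942
```

Call:
jog_arm:
  translation:
    - [0, 0, 0.3]
    - [0, 0, 0.7]
    - [0, 0, 0.9]
    - [0, 0, 0.8]
    - [0, 0, 0]
  delta_rot:
    - [0, 0, 0]
    - [0, 0, 0]
    - [0, 0, 0]
    - [0, 0, 0]
    - [0, 0, 0]
  jaw: [1, 1, 1, 1, 1]

```text
clock: 23.72
eef_pos: [0.5109, 0.2849, 0.2266]
tool_rot: [0.707, 0.707, 0.003, 0.001]
contact_force: [0.0, -0.4, -0.1]
gripper_width: 1.0
```

Call:
jog_arm:
  translation:
    - [0.1, -0.9, 0]
    - [0.1, -0.9, 0]
    - [0.1, -0.9, 0]
    - [0.1, -0.9, 0]
    - [0.1, -0.9, 0]
  delta_rot:
    - [0, 0, 0]
    - [0, 0, 0]
    - [0, 0, 0]
    - [0, 0, 0]
    - [0, 0, 0]
  jaw: [1, 1, 1, 1, 1]

```text
clock: 24.35
eef_pos: [0.5342, 0.057, 0.2219]
tool_rot: [0.707, 0.707, -0.0, -0.0]
contact_force: [0.1, 0.4, 0.2]
gripper_width: 0.999
```

Call:
jog_arm:
  translation:
    - [0, -0.9, 0]
    - [0, -0.9, 0]
    - [0, -0.9, 0]
    - [0, -0.9, 0]
    - [0, 0, 0]
  delta_rot:
    - [0, 0, 0]
    - [0, 0, 0]
    - [0, 0, 0]
    - [0, 0, 0]
    - [0, 0, 0]
  jaw: [1, 1, 1, 1, 1]

```text
clock: 24.98
eef_pos: [0.5336, -0.1258, 0.2214]
tool_rot: [0.709, 0.705, -0.001, -0.0]
contact_force: [-0.2, 0.3, -0.6]
gripper_width: 0.998
```

Call:
jog_arm:
  translation:
    - [0, 0, 0]
    - [0, 0, 0]
  delta_rot:
    - [0, 0, 0]
    - [0, 0, 0]
  jaw: [1, 1]

```text
clock: 25.22
eef_pos: [0.5346, -0.1199, 0.222]
tool_rot: [0.706, 0.708, 0.0, -0.0]
contact_force: [-0.1, -0.6, -0.7]
gripper_width: 1.003
```

Run:
```python
from h import *
st(); c,K,T,s=wrist(); cv2.imwrite("pics/w14.png",c[:,:,::-1])
print(proj([[.5325,-.0945,.086],[.5325,-.0945,.065]],K,T))
f=optics.grab_frame("side"); cv2.imwrite("pics/s14.png",cv2.resize(f["color"][120:330,130:410,::-1],None,fx=2.8,fy=2.8))
```

```text
t25.23 [ 0.5346 -0.1199  0.222 ] y [ 1.     0.002 -0.   ] z [-0.  0. -1.] F [-0.1 -0.6 -0.7] w0.087 j7 0.08
[[280.25930173 170.20479397]
 [280.37867232 166.98063771]]
```

View pics/s14.png

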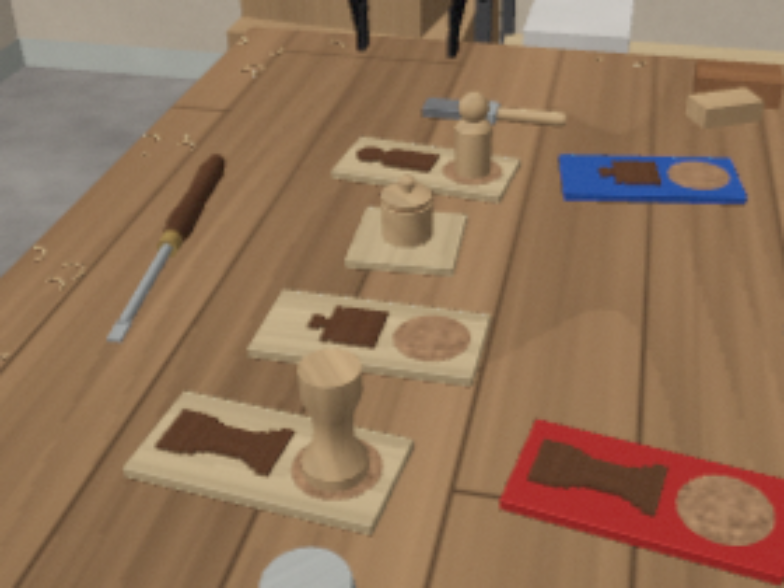

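View pics/w14.png

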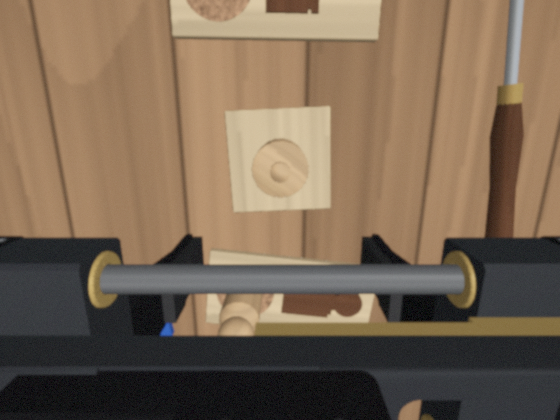

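The column stands on its spot. In the wrist view the box knob at (280,170) matches the prediction, so I'll fetch the box.

Call:
jog_arm:
  translation:
    - [-0.04, 0.5, 0]
    - [0, 0, 0]
    - [0, 0, -0.8]
    - [0, 0, -0.8]
    - [0, 0, -0.8]
  delta_rot:
    - [0, 0, 0]
    - [0, 0, 0]
    - [0, 0, 0]
    - [0, 0, 0]
    - [0, 0, 0]
  jaw: [1, 1, 1, 1, 1]

```text
clock: 25.95
eef_pos: [0.5327, -0.0969, 0.101]
tool_rot: [0.707, 0.707, 0.0, 0.0]
contact_force: [-0.6, -0.0, -0.1]
gripper_width: 1.001
```

Call:
jog_arm:
  translation:
    - [0, 0, -0.7]
    - [0, 0, -0.5]
    - [0, 0, -0.2]
    - [0, 0, 0]
    - [0, 0, 0]
  delta_rot:
    - [0, 0, 0]
    - [0, 0, 0]
    - [0, 0, 0]
    - [0, 0, 0]
    - [0, 0, 0]
  jaw: [1, 1, 1, 1, 1]

```text
clock: 26.58
eef_pos: [0.5334, -0.0967, 0.0332]
tool_rot: [0.707, 0.707, 0.0, 0.001]
contact_force: [0.4, -0.3, 0.3]
gripper_width: 1.0
```

Run:
```python
from h import *
st()
f=optics.grab_frame("side");K,T=f["mtx"],f["T"]
z=lambda L:(np.array(L,float)+.5)/2.8-.5+[130,120]
print(ray(z([(431.5,338)]),K,T,.012))
c=f["color"]; cv2.imwrite("pics/s15.png",cv2.resize(c[120:330,130:410,::-1],None,fx=2.8,fy=2.8))
```

```text
t26.57 [ 0.5334 -0.0967  0.0332] y [ 1.    -0.     0.002] z [ 0.002 -0.    -1.   ] F [ 0.4 -0.3  0.3] w0.087 j7 -0.06
[[0.46829964 0.08931268 0.012     ]]
```

View pics/s15.png

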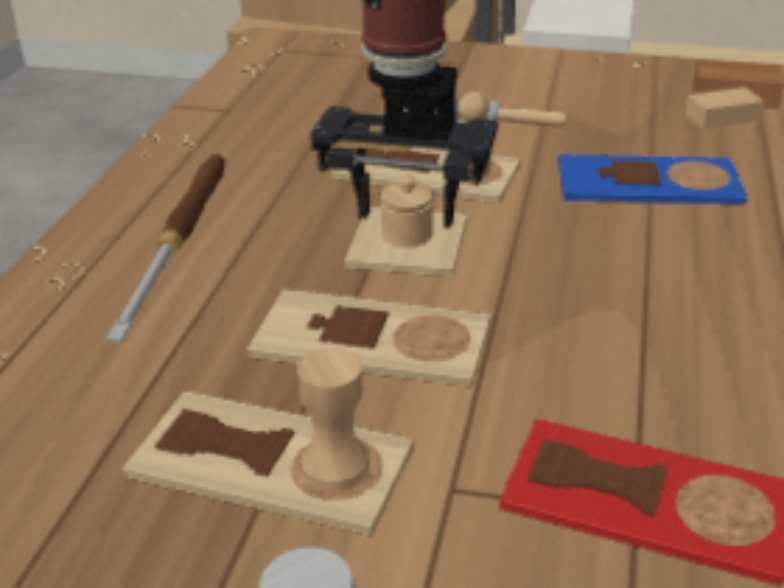

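Call:
jog_arm:
  translation:
    - [0, 0.04, -0.1]
    - [0, 0, 0]
    - [0, 0, 0]
    - [0, 0, 0]
    - [0, 0, 0]
  delta_rot:
    - [0, 0, 0]
    - [0, 0, 0]
    - [0, 0, 0]
    - [0, 0, 0]
    - [0, 0, 0]
  jaw: [1, 0.5, 0.3, -1, -1]
  squeeze: 20

```text
clock: 27.25
eef_pos: [0.5326, -0.0945, 0.0271]
tool_rot: [0.707, 0.707, 0.0, 0.0]
contact_force: [0.6, -0.6, 0.5]
gripper_width: 0.658
```

Call:
jog_arm:
  translation:
    - [0, 0, 0]
    - [0, 0, 0]
    - [0, 0, 0]
    - [0, 0, 0.1]
    - [0, 0, 0.4]
  delta_rot:
    - [0, 0, 0]
    - [0, 0, 0]
    - [0, 0, 0]
    - [0, 0, 0]
    - [0, 0, 0]
  jaw: [-1, -1, -1, -1, -1]

```text
clock: 27.88
eef_pos: [0.5315, -0.0943, 0.0514]
tool_rot: [0.707, 0.707, -0.001, -0.001]
contact_force: [0.7, 1.1, -1.9]
gripper_width: 0.659
```

Run:
```python
from h import *
st()
```

```text
t27.88 [ 0.5315 -0.0943  0.0514] y [ 1.     0.    -0.003] z [-0.003  0.001 -1.   ] F [ 0.7  1.1 -1.9] w0.057 j7 -0.05
```

Call:
jog_arm:
  translation:
    - [0, 0, 0.5]
    - [-0.2, 0.6, 0.2]
    - [-0.3, 0.8, 0]
    - [-0.3, 0.8, 0]
    - [-0.3, 0.8, 0]
  delta_rot:
    - [0, 0, 0]
    - [0, 0, 0]
    - [0, 0, 0]
    - [0, 0, 0]
    - [0, 0, 0]
  jaw: [-1, -1, -1, -1, -1]

```text
clock: 28.5
eef_pos: [0.4769, 0.0567, 0.0873]
tool_rot: [0.707, 0.707, 0.0, 0.0]
contact_force: [-0.0, 0.2, -2.2]
gripper_width: 0.658
```

Call:
jog_arm:
  translation:
    - [-0.19, 0.7, 0]
    - [0, 0, 0]
    - [0, 0, -0.5]
    - [0, 0, -0.4]
    - [0, 0, 0]
  delta_rot:
    - [0, 0, 0]
    - [0, 0, 0]
    - [0, 0, 0]
    - [0, 0, 0]
    - [0, 0, 0]
  jaw: [-1, -1, -1, -1, -1]

```text
clock: 29.12
eef_pos: [0.4671, 0.0895, 0.041]
tool_rot: [0.707, 0.707, -0.001, -0.001]
contact_force: [-0.8, 0.8, -0.5]
gripper_width: 0.657
```

Call:
jog_arm:
  translation:
    - [0, 0, 0]
  delta_rot:
    - [0, 0, 0]
  jaw: [-1]

```text
clock: 29.25
eef_pos: [0.4686, 0.0902, 0.0427]
tool_rot: [0.707, 0.707, 0.0, 0.0]
contact_force: [0.1, 0.8, -1.7]
gripper_width: 0.654
```

Run:
```python
from h import *
st(); c,K,T,s=wrist(); cv2.imwrite("pics/w16.png",c[:,:,::-1])
f=optics.grab_frame("side")
c=f["color"]; cv2.imwrite("pics/s16.png",cv2.resize(c[120:330,130:410,::-1],None,fx=2.8,fy=2.8))
```

```text
t29.25 [0.4686 0.0902 0.0427] y [ 1.    -0.001  0.   ] z [ 0.  0. -1.] F [ 0.1  0.8 -1.7] w0.057 j7 -0.42
```

View pics/s16.png

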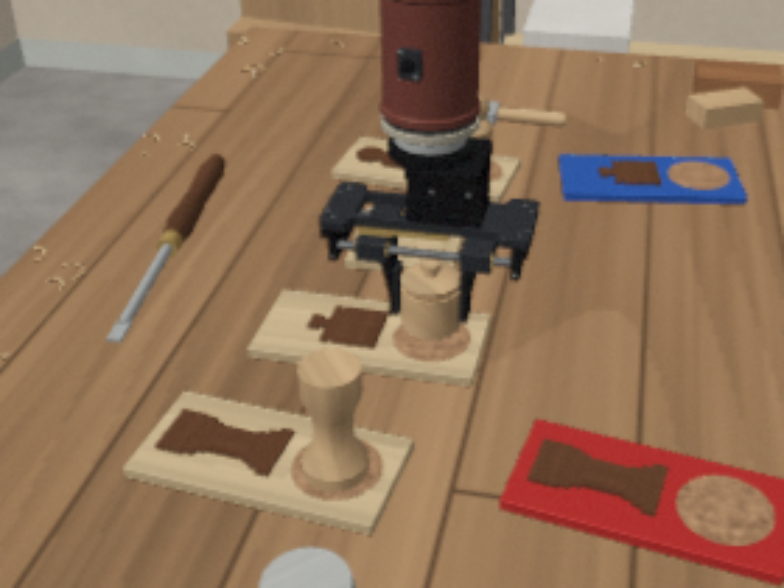

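View pics/w16.png

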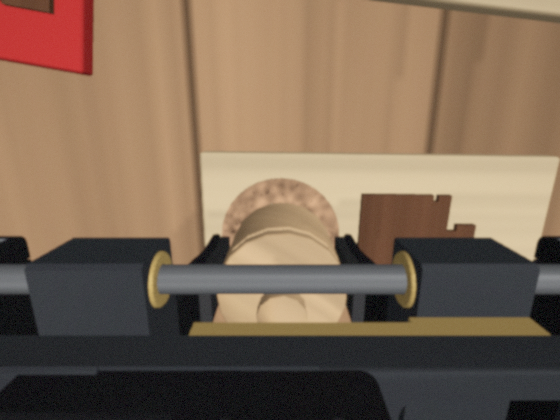

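The box is centred over its spot with about 15 mm to go. I'll lower, release and withdraw.

Call:
jog_arm:
  translation:
    - [0, 0, -0.2]
    - [0, 0, -0.08]
    - [0, 0, -0.03]
    - [0, 0, 0]
  delta_rot:
    - [0, 0, 0]
    - [0, 0, 0]
    - [0, 0, 0]
    - [0, 0, 0]
  jaw: [-1, -1, -1, -1]

```text
clock: 29.85
eef_pos: [0.4677, 0.0903, 0.027]
tool_rot: [0.707, 0.707, -0.001, -0.0]
contact_force: [-5.6, -2.3, 11.6]
gripper_width: 0.656
```

Call:
jog_arm:
  translation:
    - [0, 0, 0]
    - [0, 0, 0]
    - [0, 0, 0]
    - [0, 0, 0]
    - [0, 0, 0]
  delta_rot:
    - [0, 0, 0]
    - [0, 0, 0]
    - [0, 0, 0]
    - [0, 0, 0]
    - [0, 0, 0]
  jaw: [0.35, 0.5, 0.7, 1, 1]

```text
clock: 30.48
eef_pos: [0.4681, 0.0905, 0.0265]
tool_rot: [0.707, 0.707, -0.0, -0.0]
contact_force: [0.2, -0.2, 1.1]
gripper_width: 0.962
```

Call:
jog_arm:
  translation:
    - [0, 0, 0.3]
    - [0, 0, 0.8]
    - [0, 0, 0.9]
    - [0, 0, 0.9]
    - [0, 0, 0.9]
  delta_rot:
    - [0, 0, 0]
    - [0, 0, 0]
    - [0, 0, 0]
    - [0, 0, 0]
    - [0, 0, 0]
  jaw: [1, 1, 1, 1, 1]

```text
clock: 31.1
eef_pos: [0.4678, 0.0908, 0.2192]
tool_rot: [0.707, 0.707, 0.0, 0.0]
contact_force: [1.2, 0.0, -0.2]
gripper_width: 0.996
```

Call:
jog_arm:
  translation:
    - [0, -0.9, 0]
    - [0, -0.9, 0]
    - [0, -0.9, 0]
    - [0, 0, 0]
    - [0, 0, 0]
  delta_rot:
    - [0, 0, 0]
    - [0, 0, 0]
    - [0, 0, 0]
    - [0, 0, 0]
    - [0, 0, 0]
  jaw: [1, 1, 1, 1, 1]

```text
clock: 31.72
eef_pos: [0.4681, -0.0437, 0.2173]
tool_rot: [0.707, 0.707, 0.0, 0.0]
contact_force: [0.2, 0.0, -0.2]
gripper_width: 1.001
```

Run:
```python
from h import *
st()
f=optics.grab_frame("side")
cv2.imwrite("pics/s17.png",cv2.resize(f["color"][120:330,130:410,::-1],None,fx=2.8,fy=2.8,interpolation=cv2.INTER_CUBIC))
f=optics.grab_frame("top")
cv2.imwrite("pics/t17.png",cv2.resize(f["color"][140:250,170:410,::-1],None,fx=3.3,fy=3.3,interpolation=cv2.INTER_CUBIC))
```

```text
t31.73 [ 0.4681 -0.0437  0.2173] y [1.    0.    0.001] z [ 0.001  0.    -1.   ] F [ 0.2  0.  -0.2] w0.087 j7 0.01
```

View pics/s17.png

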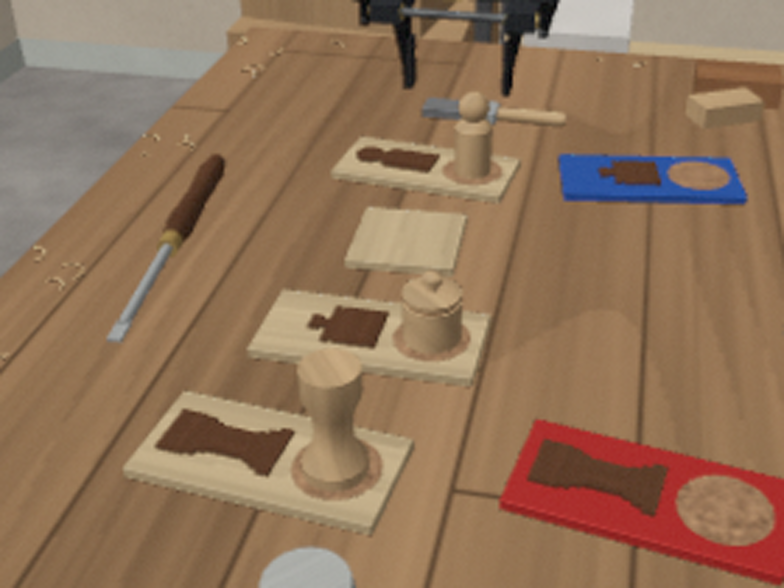

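View pics/t17.png

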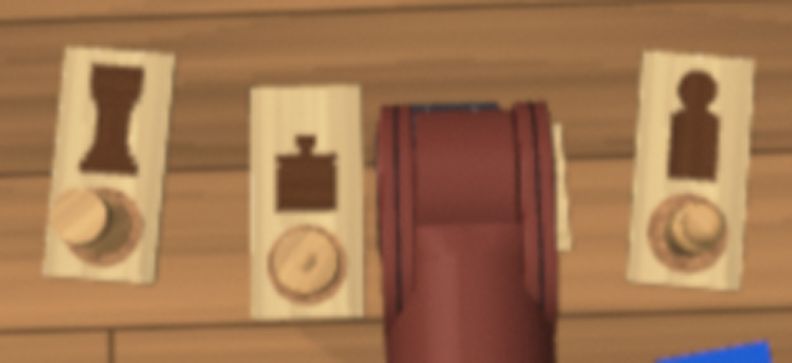

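Run:
```python
from h import *
f=optics.grab_frame("top");K,T=f["mtx"],f["T"]
z=lambda L:(np.array(L,float)+.5)/3.3-.5+[170,140]
for n,p,h,b in(("col",(79,217),.117,(.509,.282)),("doll",(702,224),.098,(.487,-.2665)),("box",(305,260),.065,(.468,.0908))):
    w=ray(z([p]),K,T,h)[0,:2]; print(n,w.round(4),(w-b).round(4))
# bystanders vs start
a=cv2.imread("pics/top0.png"); d=np.abs(a.astype(int)-f["color"][:,:,::-1]).max(2)
for n,(x0,x1,y0,y1) in dict(tin=(135,166,203,232),brush=(428,447,173,243),gouge=(236,362,103,130)).items(): print(n,d[y0:y1,x0:x1].mean().round(2),d[y0:y1,x0:x1].max())
```

```text
col [0.5085 0.2823] [-0.0005  0.0003]
doll [ 0.4878 -0.2648] [0.0008 0.0017]
box [0.4687 0.0884] [ 0.0007 -0.0024]
tin 8.47 12
brush 7.7 11
gouge 7.27 11
```

All pieces are within 3 mm of their spots and the bystanders haven't moved. Handing in.

```bash
python3 -c "
from bench import workorder; print(workorder.sign_off())"
```

```text
the job is handed in; nothing more can be done
None
```

The three pieces are swapped and the job is handed in at about 32 s of the 122 s allowed. I parked the box upright on the bare board, moved the doll to the doll board and the column to the column board, then moved the box to the box board.

- **Placement:** From the top camera, the offsets from the cork-spot centres were about 1 mm for the column, 2 mm for the doll and 2.5 mm for the box. The limit is 15 mm. All three look upright in the last side view.
- **Release:** The gripper was open and clear of everything at the end, about 0.1 m above the tallest piece.
- **Bystanders:** The wax tin, brush and gouge show no movement against the first top picture, only a small, even brightness difference.
- **Forces:** The doll and the box touched down somewhat firmly, at about 15 N and 13 N on the tool, within the limits.

No check failed. The different views disagreed by 2–5 mm on some board positions, so the offsets are only that exact. Sign-off gave no verdict.

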